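# Walk the die block round to the fence

## Robot

A 6-joint arm with a two-finger parallel gripper is mounted at the origin on the work surface; the furniture and walls round the work are solid. World frame = base frame: x ahead of the robot, y to its left, z up, the work surface at z = 0. Lengths are in mm, angles in rad, forces in N, time in s.
With the tool pointing down it reaches from about 325 to 850 mm from the base axis. Payload 4.4 kg.
Tool frame: the origin (TCP) lies midway between the tips of the shut fingers; the grasp point (between the pads) lies 19 mm behind it (arm.grip_point_offset is the z of the grasp point in the tool frame, in mm); z points along the fingers, y is the line along which they close (so a half turn about z gives the same grasp; the last joint's range is limited). The gripper opens to 94 mm and grips with 3 to 60 N. Pads are 16 mm wide; open, the fingers measure 119 mm over their backs; the gripper's body (75 mm by 177 mm) begins 78 mm behind the grasp point.
Start: joints at [1.054, 0.207, 1.542, -0, 1.393, -0.15], TCP at [205.685, 536.955, 205.447] pointing down, gripper open.
Joint ranges: [-2.73, 2.73], [-0.86, 2.22], [0.23, 2.46], [-1.11, 4.25], [0.08, 2.63], [-2.82, 2.82]. Speed limits (rad/s): [2.79, 2.79, 3.14, 3.14, 3.14, 3.14].

## Interface

Orientations are given as a unit quaternion [w, x, y, z].
In Python, from cell import arm gives the robot as it stands.
- The arm moves only by the tool jog_arm, never from a script. Its argument "increments" is a list that holds one entry, the list of rows, each a list of 7 numbers: the shift along the world's x, y, z in m, then the turn, a rotation vector about the world's x, y, z in degrees, then the closure, from -1 (fully open) to 1 (shut), so that 0 is half open. In form: [[[dx, dy, dz, ax, ay, az, hand], ...]]. A call has 1 to 12 rows; each row is the pose to reach, as a shift and turn from the pose commanded when the call began; what a row does not reach only later rows make up. A row lasts 1/8 s, in which the tool goes at most 62.5 mm and 10.7 degrees, less where a joint would pass 70% of its speed; a pose out of reach is approached as far as the arm can. A call with a gripper value outside its range is refused whole. The fingers move at their own pace and stop on an object; the grip force is fixed at half the most. Time passes only in rows, so rows that repeat a pose let the fingers close. It gives the time, the measured TCP pose, the force, the opening and the grip force at its end, in the units of the state.
- arm.read_state(): the state, without advancing time (a new reading comes with each control period).
- arm.capture(name): name is "scene" or "top"; returns a dict with "pixels" (384x512x3 uint8, red, green, blue), "fov_y" (degrees; the focal length in pixels is half the picture's height over the tangent of half this angle, whatever the lens; pixels are square), "cx", "cy" (the principal point, pixels), "rvec" (rotation vector, rad) and "tvec" (3), from world to camera coordinates, as OpenCV has them. Camera axes: x right, y down, z forward; pixel columns grow to the right and rows downward; lengths in mm; the calibration is good to about 2 mm. A picture is of the moment at which its call begins. There is no depth.
- arm.sign_off(): hands the job in; it is judged then, once.
The state is a dict: "clock": time; "joints": joint angles; "joint_velocities": joint speeds; "effort": joint torques, N m; "position": TCP position; "orientation": TCP orientation; "force": force on the tool from outside, world axes, zero at the start; "moment": the same for the moment, N m; "width": finger opening in mm; "finger_force": force on a finger pad.
Only numpy, scipy, OpenCV 4.12 (cv2) and the standard library are available. Lean on these libraries where they do the work, as an engineer would, in place of code of your own. Each camera call takes 0.05 s, during which the arm holds its last target. There are 200 camera calls.

## Task

Push the heavy dark metal die block round, corner by corner, and up to the aluminium fence until one of its two long sides lies flat against the fence's face, with the whole block between the two red marks. Only push it with the fingertips: it must stay flat on the cutting mat, never lifted or tipped. Leave the small things standing round it where they are and let go of the block at the end.

Things in the scene. Friction and masses are not known exactly. Their poses are not given: they have to be found in the camera images.
- die_block: Dark metal block, bright top with eight dark round hollows; loose, 0.7 to 0.95 kg; 80 mm along its x, 120 mm along its y, 34 mm high. Origin at the centre of its underside, z up. Its long sides are the faces x = -40 and x = +40 mm; either may go to the fence. Stands on a fixed cutting mat 2.3 mm thick on the desk, slides on it when pushed with about 4 to 11 N, stops when the push stops.
- fence: Aluminium angle fixed on the mat, 200 mm long along its y; wall 30 mm high, 6 mm thick; foot behind it 5 mm thick, out to x = +39 mm. Origin on the mat under the middle of its working face, which is the plane x = 0 and looks to its -x, where the block lies. Red marks, 4 mm wide, at y = -80 and y = +80 mm. Fixed, but elsewhere and at another angle every time.
- ring_case: Purple ring case, 51 x 44 x 37 mm, loose, to be left alone; origin at the centre of its underside.
- jar: Low jar with a pale lid, 55 mm across, 46 mm high, loose, to be left alone; origin at the centre of its underside.
- red_box: White card box with a red band, 44 x 30 x 52 mm, loose, to be left alone; origin at the centre of its underside.
- blue_box: Blue card box with a white band, 58 x 30 x 42 mm, loose, to be left alone; origin at the centre of its underside.
- vial: Small glass vial with an amber lid, 32 mm across, 34 mm high, loose, behind the fence, to be left alone; origin at the centre of its underside.
- amber_tin: Small clear tin with an amber lid, 33 mm across, 18 mm high, loose, behind the fence, to be left alone; origin at the centre of its underside.

How it is judged:
By the outcome, as a careful person would: the job done as asked, in the order asked, and still so for the second after the job is handed in, with the robot touching nothing.
It also fails if it takes over 72 s, if anything falls off the work surface, if the arm or the gripper's body presses on something with over 40 N, if the wrist force passes 120 N, or if a joint passes its speed limit or range.

## Working session

There is one attempt and no reset: what is moved stays moved. The work goes in short steps, Python scripts to look and compute and a tool call to move; the robot and the scene stay as the last step left them, time stands still between calls to the robot, and variables do not carry over. Pictures are saved under pics/ and viewed, at most 10 in all, crops included, and the job is handed in when it is done.

Besides the shell and the picture viewer there is one more tool, called as name(argument=value, ...) on one line, values as JSON. jog_arm: Moves the arm, as the interface text tells. Its arguments: {"type":"object","properties":{"increments":{"type":"array","items":{"type":"array","items":{"type":"array","items":{"type":"number"}}}}},"required":["increments"]}

```bash
mkdir -p pics
cat > h.py <<'E'
import numpy as np, cv2
from cell import arm
def snap(n,f):
    c=arm.capture(n); cv2.imwrite('pics/'+f,cv2.cvtColor(c['pixels'],cv2.COLOR_RGB2BGR)); return c
def cam(c):
    h,w=c['pixels'].shape[:2]; f=h/2/np.tan(np.radians(c['fov_y'])/2)
    R=cv2.Rodrigues(np.array(c['rvec'],float))[0]; return f,R,np.array(c['tvec'],float).ravel()
def ray(c,uv,z):
    f,R,t=cam(c); uv=np.atleast_2d(uv).astype(float)
    d=np.c_[(uv[:,0]-c['cx'])/f,(uv[:,1]-c['cy'])/f,np.ones(len(uv))]@R
    o=-R.T@t; return o+d*((z-o[2])/d[:,2])[:,None]
def proj(c,P):
    f,R,t=cam(c); q=np.atleast_2d(P)@R.T+t; return np.c_[f*q[:,0]/q[:,2]+c['cx'],f*q[:,1]/q[:,2]+c['cy']]
E
python3 - <<'E'
from h import *
for n in('top','scene'):
    c=snap(n,n+'0.png'); f,R,t=cam(c); print(n,f,c['cx'],c['cy'],-R.T@t,R[2])
print(arm.read_state())
E
```

```text
top 421.569071734073 261.9773586257072 191.2965257284011 [380.26402122 222.6940162  885.10659877] [ 0.21215553  0.01272707 -0.97715303]
scene 384.0228467872191 259.86065299216926 192.5135978278596 [980.47596329 871.40576152 462.80886047] [-0.49801997 -0.71994232 -0.48338305]
{'clock': 0.1, 'joints': array([ 1.05453836e+00,  2.07360149e-01,  1.54277035e+00, -1.92438345e-05,
        1.39350632e+00, -1.50494838e-01]), 'joint_velocities': array([ 6.62688263e-04, -2.17379049e-03, -8.05651704e-04,  1.10290197e-03,
        1.23391377e-03, -2.58627868e-05]), 'effort': array([ 5.63527847e-04, -3.71862495e+01, -2.82292199e+01,  7.00269523e-02,
        3.11203685e-02, -5.35623872e-05]), 'position': array([205.31176495, 536.32864123, 204.41184879]), 'orientation': array([-3.25512604e-04,  1.81862062e-01,  9.83323520e-01, -9.68905476e-04]), 'force': array([ 0.75709602,  0.45409296, -0.01219437]), 'moment': array([ 0.01268303, -0.01130006,  0.00071306]), 'finger_force': 0.0, 'width': 94.13475580476577}
```

View pics/top0.png

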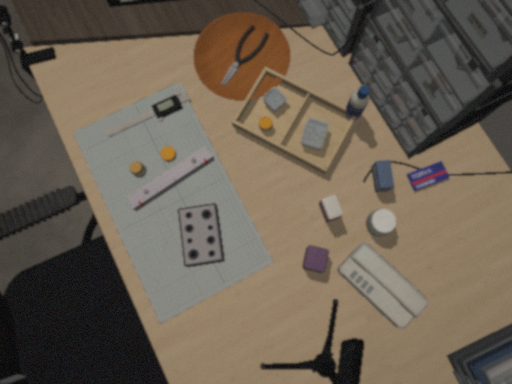

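View pics/scene0.png

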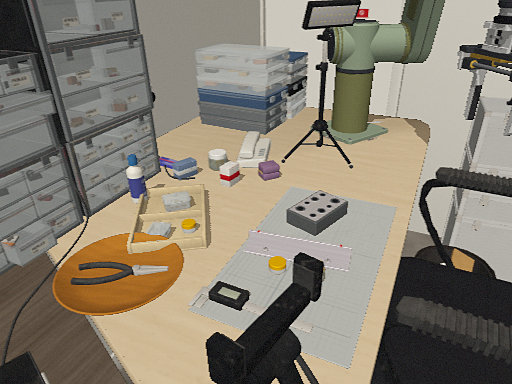

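The top view shows the block around (201,235), the fence from (132,203) to (213,157), and the vial and tin at (137,168) and (168,153). The other small items sit right of column 300, well clear. The scene view confirms this. Next I measure the block and fence.

```bash
cat >> h.py <<'E'
def quad(c,poly):
    """bright/dark pieces inside poly"""
E
python3 - <<'E'
from h import *
c=arm.capture('top'); im=cv2.cvtColor(c['pixels'],cv2.COLOR_RGB2BGR)
x0,y0,x1,y1=120,140,250,280
cr=cv2.resize(im[y0:y1,x0:x1],None,fx=4.25,fy=4.25,interpolation=cv2.INTER_CUBIC); cv2.imwrite('pics/crop1.png',cr)
for n,uv,z in(('block TL',(180,206),36.3),('TR',(216,204),36.3),('BL',(184,264),36.3),('BR',(222,261),36.3),('f1',(132,205),32),('f2',(213,158),32),('vial',(137,168),36),('tin',(168,153),20),('mat',(150,315),2),('matR',(270,262),2),('matT',(180,85),2),('matL',(77,130),2),('case',(315,260),37)):
    print(n,ray(c,uv,z)[0].round(0))
c=arm.capture('scene');im=cv2.cvtColor(c['pixels'],cv2.COLOR_RGB2BGR)
cv2.imwrite('pics/crop2.png',cv2.resize(im[180:280,220:380],None,fx=5,fy=5,interpolation=cv2.INTER_CUBIC))
E
```

```text
block TL [528. 400.  36.]
TR [535. 327.  36.]
BL [411. 383.  36.]
BR [420. 308.  36.]
f1 [528. 500.  32.]
f2 [634. 340.  32.]
vial [606. 497.  36.]
tin [645. 438.  20.]
mat [309. 451.   2.]
matR [423. 212.   2.]
matT [813. 429.   2.]
matL [697. 649.   2.]
case [428. 124.  37.]
```

View pics/crop1.png

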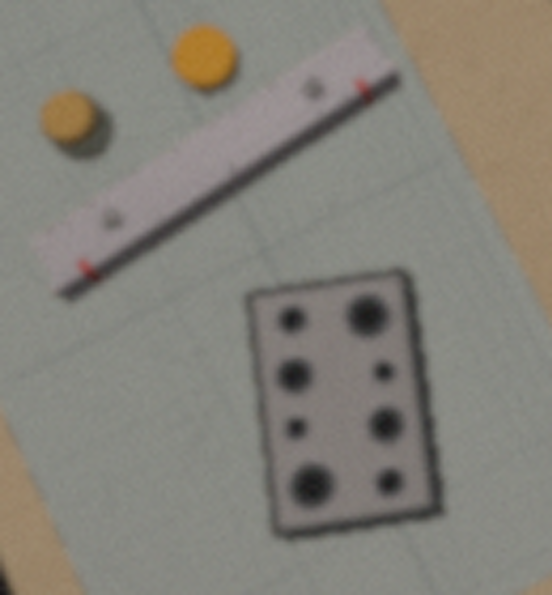

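View pics/crop2.png

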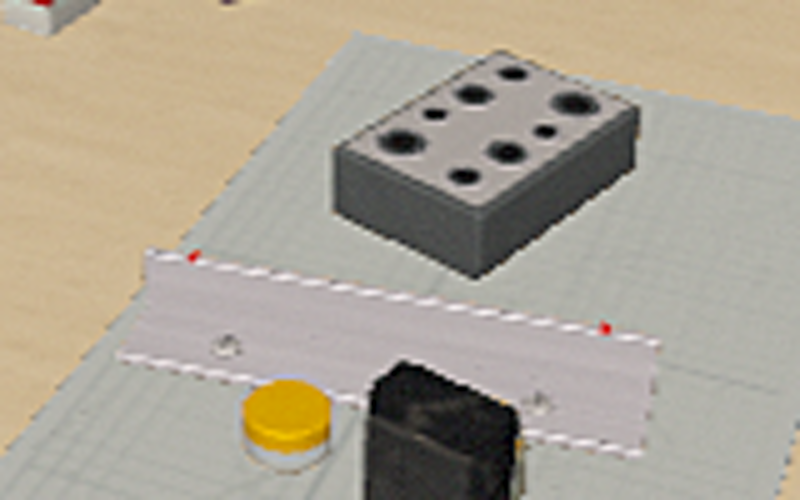

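The crops show the block with its bright top up and a dark fence face. The red marks are at about (141,203) and (205,161) in top-view pixels. Next I get precise values and the tripod position.

```bash
cat >> h.py <<'E'
FL=None
def block(c,lo=(150,150),hi=(260,290)):
    """top face of block from top camera: pink-grey area with dark outline -> center,angle(long axis, deg),sizes"""
    im=cv2.cvtColor(c['pixels'],cv2.COLOR_RGB2BGR); f=4
    g=cv2.GaussianBlur(cv2.resize(im,None,fx=f,fy=f,interpolation=cv2.INTER_CUBIC),(0,0),3)
    m=(g.max(2)<118).astype(np.uint8)  # dark: block sides, hollows
    M=np.zeros_like(m); M[lo[1]*f:hi[1]*f,lo[0]*f:hi[0]*f]=1; m*=M
    return m,g
def red(c,box):
    im=c['pixels'].astype(float); x0,y0,x1,y1=box; s=im[y0:y1,x0:x1]; w=s[...,0]-s[...,1:].mean(2)
    base=np.median(w); w=np.clip(w-base-15,0,None); v,u=np.mgrid[y0:y1,x0:x1]; return np.array([(u*w).sum(),(v*w).sum()])/w.sum()
E
python3 - <<'E'
from h import *
c=arm.capture('top'); s=arm.capture('scene')
a=red(c,(132,194,152,212)); b=red(c,(196,153,214,170)); print('red top px',a,b)
A,B=ray(c,a,32.3)[0],ray(c,b,32.3)[0]; print(A,B,np.linalg.norm(A-B))
a=red(s,(330,238,355,255)); b=red(s,(248,224,268,240)); print('red scene px',a,b)
A,B=ray(s,a,32.3)[0],ray(s,b,32.3)[0]; print(A,B,np.linalg.norm(A-B))
# fence dark band bottom edge
g=cv2.cvtColor(c['pixels'],cv2.COLOR_RGB2GRAY).astype(np.float32)
P,Q=np.array([141,204.]),np.array([205,161.]); d=(Q-P)/np.linalg.norm(Q-P); n=np.array([-d[1],d[0]])
T=np.arange(-6,10,.25); prof=np.zeros(len(T)); 
S=np.linspace(0,1,60); lo=[];hi=[]
for k in range(6):
    ss=S[k*10:k*10+10]; pr=0
    for q in ss:
        p=P+(Q-P)*q+T[:,None]*n; pr=pr+cv2.remap(g,p[:,0].astype(np.float32),p[:,1].astype(np.float32),1).ravel()
    gr=np.gradient(pr); m=P+(Q-P)*ss.mean(); lo.append(m+n*T[gr.argmax()]); hi.append(m+n*T[gr.argmin()])
print('bottom',ray(c,lo,2.3).round(1).tolist()); print('top',ray(c,hi,32.3).round(1).tolist())
# block
m,G=block(c); cs=cv2.findContours(m,0,2)[0]
k=max(cs,key=cv2.contourArea); print('area',cv2.contourArea(k)/16, (cv2.approxPolyDP(k,12,True).reshape(-1,2)/4).tolist())
# tripod panel triangulated
def o(c): f,R,t=cam(c); return -R.T@t
def near(p,q):
    r1=ray(c,p,0)[0]-o(c); r2=ray(s,q,0)[0]-o(s); r1/=np.linalg.norm(r1); r2/=np.linalg.norm(r2)
    X=np.linalg.lstsq(np.c_[r1,-r2],o(s)-o(c),rcond=None)[0]; return o(c)+r1*X[0],o(s)+r2*X[1]
print('panel',near((350,362),(331,14))); print('foot',ray(c,(325,360),0), ray(s,(320,150),0))
E
```

```text
red top px [139.72972973 202.57869634] [204.81135531 160.01648352]
[533.07116094 484.84048195  32.3       ] [628.69786363 356.48223308  32.3       ] 160.06344467331297
red scene px [340.55758963 245.2921434 ] [254.18489066 228.15308151]
[533.70583125 484.38110887  32.3       ] [630.31728846 343.14843631  32.3       ] 171.115287054231
bottom [[537.6, 477.2, 2.3], [553.8, 455.1, 2.3], [570.6, 433.2, 2.3], [587.0, 410.8, 2.3], [603.5, 388.2, 2.3], [620.6, 365.8, 2.3]]
top [[538.7, 473.5, 32.3], [554.3, 452.1, 32.3], [570.1, 430.6, 32.3], [586.5, 409.2, 32.3], [602.9, 387.7, 32.3], [619.1, 365.7, 32.3]]
area 2508.8125 [[215.0, 202.75], [177.25, 209.5], [185.25, 267.0], [225.0, 260.75]]
panel (array([298.69693721, 125.63101656, 391.72835176]), array([270.68731285, 153.40367219, 390.89525082]))
foot [[235.87453127  97.82701163   0.        ]] [[197.44188387  71.11266248   0.        ]]
```

Run:
```python
from h import *
c=arm.capture('top'); s=arm.capture('scene')
def tri(p,q):
    Ps=[]
    for k in(c,s):
        f,R,t=cam(k); Ps.append(np.array([[f,0,k['cx']],[0,f,k['cy']],[0,0,1]])@np.c_[R,t])
    X=cv2.triangulatePoints(Ps[0],Ps[1],np.array(p,float),np.array(q,float)).ravel(); X=X[:3]/X[3]; return X.round(0),(proj(c,X)-p).round(1),(proj(s,X)-q).round(1)
print('apex',tri((325,360),(320,122)))
print('foot',ray(c,[(336,302),(263,367)],0).round(),ray(s,[(284,163),(352,166)],0).round())
for X in((290,140,390),(290,140,300)): print(proj(c,X),proj(s,X))
f=np.hstack([c['pixels'][290:384,250:400],s['pixels'][0:94,270:420]])
cv2.imwrite('pics/trip.png',cv2.cvtColor(cv2.resize(f,None,fx=2.6,fy=2.6,interpolation=cv2.INTER_CUBIC),4))
print(np.array(cv2.approxPolyDP(max(cv2.findContours(cv2.inRange(cv2.GaussianBlur(cv2.resize(c['pixels'],None,fx=4,fy=4),(0,0),3)[600:1160,600:1040],(0,0,0),(118,118,118)),0,2)[0],key=cv2.contourArea),12,True)).reshape(-1,2)/4+150)
q=ray(c,[[177.25,209.5],[215,202.75],[225,260.75],[185.25,267]],36.3); print(q.round(1))
```

```text
apex (array([253., 116., 113.]), array([[-1.1,  1. ]]), array([[-1.2, -0.1]]))
foot [[348.  76.   0.]
 [218. 220.   0.]] [[346.  80.   0.]
 [206. 212.   0.]]
[[336.66721674 369.61382486]] [[321.00265905  14.59669066]]
[[325.12818462 355.79682655]] [[318.77673391  54.62363372]]
[[214.75 202.5 ]
 [177.25 209.5 ]
 [185.   267.  ]
 [225.25 260.5 ]]
[[520.6 405.5  36.3]
 [537.3 329.1  36.3]
 [420.7 302.3  36.3]
 [405.7 380.6  36.3]]
```

View pics/trip.png

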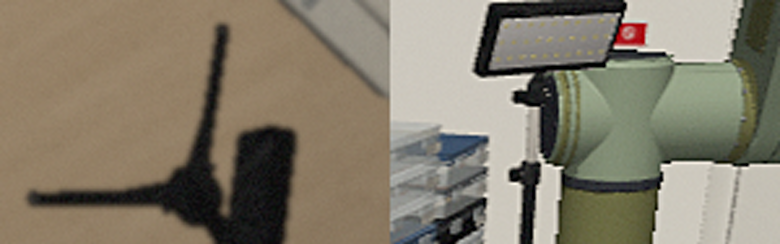

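The tripod lamp's mast is at about (253,116), with the lamp near z≈400, so I'll keep the arm at azimuths ≥35°. The plan has three pushes:
1. Push the low-x end face near its +y corner, which turns the block clockwise.
2. Push the long side near its end.
3. Push it flat to the fence with two fingertips.

jog_arm(increments=[[[0.03,-0.028,-0.02,0,0,10,1],[0.06,-0.056,-0.04,0,0,20,1],[0.09,-0.084,-0.06,0,0,30,1],[0.12,-0.112,-0.08,0,0,40,1],[0.15,-0.14,-0.1,0,0,50,1],[0.172,-0.166,-0.12,0,0,57.7,1],[0.172,-0.166,-0.15,0,0,57.7,1],[0.172,-0.166,-0.15,0,0,57.7,1]]])

```text
clock: 1.4
position: [375.9, 369.1, 53.2]
orientation: [-0.003, -0.315, 0.949, -0.001]
force: [-0.1, 0.1, -0.5]
width: 17.1
finger_force: 0.0
```

Run:
```python
from h import *
s=arm.read_state(); print(s['joints'].round(3),s['position'].round(1),s['orientation'].round(3),s['force'].round(1),s['width'],s['clock'])
a=snap('top','top1.png'); b=snap('scene','scene1.png')
cv2.imwrite('pics/both1.png',cv2.cvtColor(np.vstack([a['pixels'][100:300,60:460],b['pixels'][100:300,100:500]]),4))
```

```text
[ 0.612  0.289  1.786  0.     1.073 -1.599] [375.9 369.1  53.2] [-0.003 -0.315  0.949 -0.001] [-0.1  0.1 -0.5] 17.063385036123623 1.4
```

View pics/both1.png

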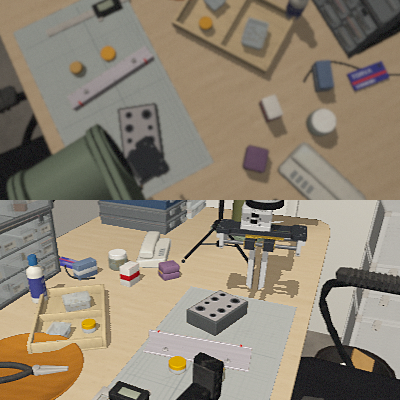

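The top picture shows the block still in place at (140,130) of the picture. The fingers hover just beyond its near end, with the forearm to the left and clear of the lamp. I lower the fingers and start pushing.

jog_arm(increments=[[[0,0,-0.02,0,0,0,1],[0,0,-0.04,0,0,0,1],[0,0,-0.04,0,0,0,1],[0.007,0.002,-0.04,0,0,0,1],[0.014,0.004,-0.04,0,0,0,1],[0.019,0.006,-0.04,0,0,0,1],[0.024,0.01,-0.04,0,0,0,1],[0.029,0.013,-0.04,0,0,0,1],[0.034,0.017,-0.04,0,0,0,1],[0.038,0.02,-0.04,0,0,0,1],[0.038,0.02,-0.04,0,0,0,1]]])

```text
clock: 2.88
position: [413.8, 391.4, 15.6]
orientation: [-0.002, -0.315, 0.949, 0.001]
force: [-6.0, 0.6, 3.4]
width: 0.5
finger_force: 3.0
```

```bash
cat >> h.py <<'E'
def est(c,s):
    """block top from scene camera: pink bright top; report min-area rect corners on z=36.3"""
    out=None
    im=cv2.cvtColor(s['pixels'],cv2.COLOR_RGB2BGR); g=cv2.GaussianBlur(cv2.resize(im,None,fx=4,fy=4,interpolation=cv2.INTER_CUBIC),(0,0),2)
    m=(g.max(2)<125).astype(np.uint8); M=np.zeros_like(m); M[185*4:250*4,255*4:362*4]=1; m*=M
    k=max(cv2.findContours(m,0,2)[0],key=cv2.contourArea); return k.reshape(-1,2)/4,m,g
E
python3 - <<'E'
from h import *
c=arm.capture('top');s=arm.capture('scene')
f=np.vstack([cv2.resize(s['pixels'][160:260,230:390],None,fx=4,fy=4,interpolation=2)[:300],cv2.resize(c['pixels'][170:270,150:310],None,fx=4,fy=4,interpolation=2)[:300]])
cv2.imwrite('pics/p2.png',cv2.cvtColor(f,4))
print(arm.read_state()['position'])
E
```

```text
[413.78918542 391.42890461  15.6461799 ]
```

View pics/p2.png

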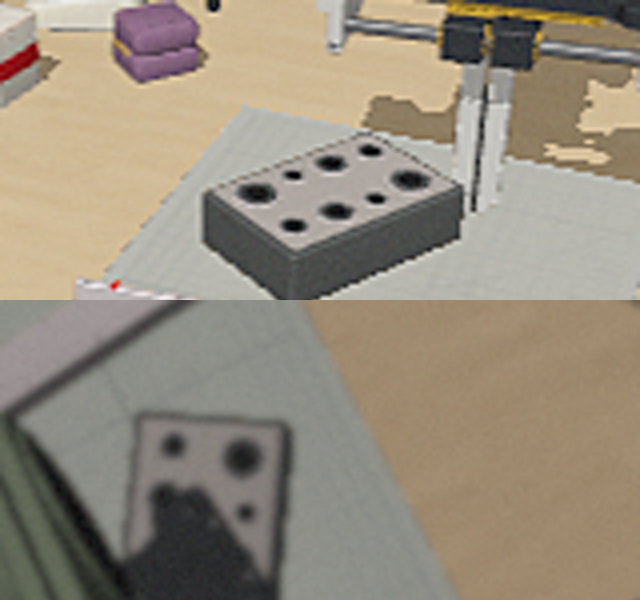

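The block is turning: the scene view shows its top corners at (281,208), (323,193), (346,206) and (302,222). The fingertips sit at the near-end corner around (348,211).

```bash
cat >> h.py <<'E'
n_=np.array([.802,.597]); t_=np.array([.597,-.802])
def rep(Q,tag=''):
    """Q: 4 corners in order, on top plane; first edge short"""
    Q=Q[:,:2]; ct=Q.mean(0); L=(Q[1]+Q[2]-Q[0]-Q[3])/2; W=(Q[0]+Q[1]-Q[2]-Q[3])/2
    print(tag,'centre',ct.round(1),'L',np.hypot(*L).round(1),'W',np.hypot(*W).round(1),'ang',np.degrees(np.arctan2(L[1],L[0])).round(1),'dist to face',(715-ct@n_).round(1),'t off',(ct@t_-9.4).round(1))
E
python3 - <<'E'
from h import *
c=arm.capture('top');s=arm.capture('scene')
print(ray(c,[(184.25,198.25),(221,200)],36.3).round(1))
Q=ray(s,[(345.75,206.25),(302.5,222.5),(281.25,208.25),(323,193)],36.3); print(Q.round(1)); rep(Q)
E
```

```text
[[544.5 392.9  36.3]
 [543.4 317.2  36.3]]
[[428.7 396.3  36.3]
 [544.2 389.2  36.3]
 [544.5 320.4  36.3]
 [427.1 324.4  36.3]]
 centre [486.1 357.6] L 116.6 W 70.4 ang -2.7 dist to face 111.7 t off -6.0
```

jog_arm(increments=[[[0.005,0.003,0,0,0,0,1],[0.01,0.006,0,0,0,0,1],[0.015,0.008,0,0,0,0,1],[0.02,0.01,0,0,0,0,1],[0.026,0.011,0,0,0,0,1],[0.026,0.011,0,0,0,0,1],[0.01,0.016,0,0,0,0,1],[0.0,0.018,0.02,0,0,0,1],[0.0,-0.01,0.06,0,0,0,1],[0.01,-0.05,0.06,0,0,0,1],[0.015,-0.09,0.06,0,0,0,1],[0.015,-0.11,0.06,0,0,0,1]]])

```text
clock: 4.58
position: [430.6, 279.4, 75.7]
orientation: [0.0, -0.315, 0.949, -0.0]
force: [0.9, 0.5, 0.3]
width: 0.5
finger_force: 0.0
```

```bash
cat >> h.py <<'E'
def look(f=None):
    s=arm.capture('scene')
    im=cv2.cvtColor(s['pixels'],cv2.COLOR_RGB2BGR); g=cv2.GaussianBlur(cv2.resize(im,None,fx=4,fy=4,interpolation=cv2.INTER_CUBIC),(0,0),1.5).astype(int)
    # pinkish bright top (R>=G) inside mat area, between greenish mat and dark sides
    m=((g[...,2]-g[...,1]>3)&(g[...,2]>130)&(g[...,0]>125)).astype(np.uint8)
    M=np.zeros_like(m); M[183*4:238*4,255*4:365*4]=1; m*=M
    ks=[k for k in cv2.findContours(m,0,2)[0] if cv2.contourArea(k)>3000]
    for k in ks:
        h=cv2.convexHull(k); a=cv2.approxPolyDP(h,25,True).reshape(-1,2)/4
        print(cv2.contourArea(h)/16,a.tolist())
    if f: cv2.imwrite('pics/'+f,g[170*4:300*4,240*4:400*4])
    return s
E
python3 - <<'E'
from h import *
look('p3.png'); print(arm.read_state()['position'])
E
```

```text
984.6875 [[337.25, 212.25], [288.25, 221.75], [276.75, 205.5], [323.0, 196.0]]
4790.59375 [[364.75, 183.0], [364.5, 201.25], [298.25, 237.75], [255.0, 237.75], [255.0, 183.0]]
[430.12636025 277.95085449  75.24976245][ WARN:0@1.055] global loadsave.cpp:1063 imwrite_ Unsupported depth image for selected encoder is fallbacked to CV_8U.
```

Run:
```python
from h import *
s=arm.capture('scene')
Q=ray(s,[[337.25, 212.25], [288.25, 221.75], [276.75, 205.5], [323.0, 196.0]],36.3); print(Q.round(1)); rep(Q)
```

```text
[[460.7 402.8  36.3]
 [565.4 370.1  36.3]
 [545.3 305.5  36.3]
 [436.7 334.5  36.3]]
 centre [502.  353.3] L 111.1 W 70.0 ang -16.1 dist to face 101.5 t off 7.0
```

jog_arm(increments=[[[0,0,-0.03,0,0,0,1],[0,0,-0.06,0,0,0,1],[0.01,0.01,-0.06,0,0,0,1],[0.018,0.022,-0.06,0,0,0,1],[0.018,0.029,-0.06,0,0,0,1],[0.018,0.036,-0.06,0,0,0,1],[0.017,0.043,-0.06,0,0,0,1],[0.017,0.05,-0.06,0,0,0,1],[0.017,0.057,-0.06,0,0,0,1],[0.018,0.064,-0.06,0,0,0,1],[0.019,0.07,-0.06,0,0,0,1],[0.019,0.07,-0.06,0,0,0,1]]])

```text
clock: 6.18
position: [448.3, 350.4, 15.8]
orientation: [-0.001, -0.315, 0.949, -0.001]
force: [-3.2, -3.3, 4.5]
width: 0.3
finger_force: 2.5
```

Run:
```python
from h import *
look()
```

```text
1002.71875 [[283.25, 202.25], [334.25, 204.5], [337.25, 221.75], [282.25, 219.75]]
3023.6875 [[320.0, 183.0], [297.75, 237.75], [255.0, 237.75], [255.0, 183.0]]
```

Run:
```python
from h import *
s=arm.capture('scene')
Q=ray(s,[[334.25, 204.5], [337.25, 221.75], [282.25, 219.75],[283.25, 202.25]],36.3); print(Q.round(1)); rep(Q[[0,1,2,3]]); rep(Q[[1,2,3,0]],'alt')
```

```text
[[443.1 376.4  36.3]
 [486.5 428.6  36.3]
 [570.6 357.1  36.3]
 [525.4 303.   36.3]]
 centre [506.4 366.3] L 69.2 W 110.3 ang 50.2 dist to face 90.2 t off -0.8
alt centre [506.4 366.3] L 110.3 W 69.2 ang -41.1 dist to face 90.2 t off -0.8
```

jog_arm(increments=[[[-0.012,-0.01,0,0,0,0,1],[-0.025,-0.019,0,0,0,0,0.3],[-0.015,-0.027,0,0,0,0,-0.4],[-0.007,-0.032,0,0,0,0,-0.4],[-0.007,-0.032,0,0,0,0,-0.4],[-0.007,-0.032,0,0,0,0,-0.4],[-0.007,-0.032,0,0,0,0,-0.4]]])

```text
clock: 7.15
position: [442.7, 319.1, 15.3]
orientation: [-0.0, -0.315, 0.949, 0.0]
force: [0.2, 0.5, 0.6]
width: 57.0
finger_force: 0.0
```

jog_arm(increments=[[[0.005,0.004,0,0,0,0,-0.4],[0.01,0.0075,0,0,0,0,-0.4],[0.015,0.011,0,0,0,0,-0.4],[0.02,0.015,0,0,0,0,-0.4],[0.025,0.0185,0,0,0,0,-0.4],[0.03,0.0225,0,0,0,0,-0.4],[0.035,0.026,0,0,0,0,-0.4],[0.04,0.03,0,0,0,0,-0.4],[0.04,0.03,0,0,0,0,-0.4]]])

```text
clock: 8.28
position: [480.3, 348.8, 14.4]
orientation: [-0.003, -0.315, 0.949, 0.0]
force: [-5.2, 1.1, 1.1]
width: 65.8
finger_force: 2.1
```

Run:
```python
from h import *
look('p4.png')
```

```text
1054.90625 [[274.25, 218.75], [285.0, 202.75], [333.5, 211.5], [328.0, 228.75]]
409.34375 [[364.75, 183.0], [364.75, 201.25], [335.25, 195.0], [346.5, 183.0]]
2230.34375 [[292.75, 183.0], [298.5, 237.75], [255.0, 237.75], [255.0, 183.0]][ WARN:0@1.531] global loadsave.cpp:1063 imwrite_ Unsupported depth image for selected encoder is fallbacked to CV_8U.
```

View pics/p4.png

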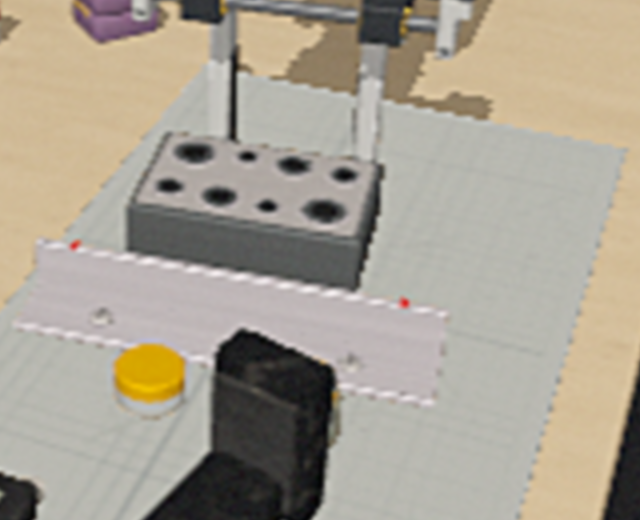

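Both fingertips are against the long side and the block is nearly parallel to the fence, between the red marks at about (75,245) and (405,302) in the crop.

Run:
```python
from h import *
s=arm.capture('scene')
Q=ray(s,[[333.5, 211.5], [328.0, 228.75],[274.25, 218.75], [285.0, 202.75]],36.3); rep(Q[[1,2,3,0]])
A=ray(s,[red(s,(330,238,355,255)),red(s,(248,224,268,240))],32.3); print(A@np.r_[t_,0]-9.4)
```

```text
centre [522.2 370.8] L 108.7 W 67.8 ang -56.0 dist to face 74.9 t off 5.0
[-79.40593533  91.77407631]
```

jog_arm(increments=[[[0.004,0.003,0,0,0,0,-0.4],[0.008,0.006,0,0,0,0,-0.4],[0.012,0.009,0,0,0,0,-0.4],[0.016,0.012,0,0,0,0,-0.4],[0.02,0.015,0,0,0,0,-0.4],[0.023,0.017,0,0,0,0,-0.4],[0.0245,0.018,0,0,0,0,-0.4],[0.0245,0.018,0,0,0,0,-0.4]]])

```text
clock: 9.38
position: [505.1, 365.5, 14.4]
orientation: [-0.003, -0.315, 0.949, -0.001]
force: [-4.1, -3.3, 1.7]
width: 65.8
finger_force: 2.8
```

Run:
```python
from h import *
print(arm.read_state()['force'],arm.read_state()['position']@np.r_[n_,0]-715)
look('p5.png')
```

```text
[-4.08835636 -3.34084837  1.65777609] -91.70425489923696
1276.40625 [[269.0, 226.75], [278.75, 209.75], [326.75, 211.75], [330.5, 218.75], [324.0, 237.5]]
381.5 [[364.75, 183.0], [364.75, 201.25], [332.5, 194.5]]
2128.40625 [[289.0, 183.0], [298.75, 237.75], [255.0, 237.75], [255.0, 183.0]][ WARN:0@1.277] global loadsave.cpp:1063 imwrite_ Unsupported depth image for selected encoder is fallbacked to CV_8U.
```

Still only the sliding force (about 5 N), so there's no contact yet. I continue in 1.5 mm steps.

jog_arm(increments=[[[0.0012,0.0009,0,0,0,0,-0.4],[0.0024,0.0018,0,0,0,0,-0.4],[0.0036,0.0027,0,0,0,0,-0.4],[0.0036,0.0027,0,0,0,0,-0.4]]])

```text
clock: 9.93
position: [507.4, 367.1, 14.4]
orientation: [-0.005, -0.315, 0.949, -0.001]
force: [-7.5, -6.0, 5.1]
width: 65.9
finger_force: 4.8
```

jog_arm(increments=[[[0.0012,0.0009,0,0,0,0,-0.4],[0.0024,0.0018,0,0,0,0,-0.4],[0.0024,0.0018,0,0,0,0,-0.4]]])

```text
clock: 10.3
position: [507.4, 367.1, 14.4]
orientation: [-0.008, -0.315, 0.949, -0.002]
force: [-13.6, -10.2, 12.1]
width: 65.7
finger_force: 8.5
```

jog_arm(increments=[[[0.001,0.0008,0,0,0,0,-0.4],[0.001,0.0008,0,0,0,0,-0.4],[-0.003,-0.002,0,0,0,0,-0.4],[-0.01,-0.0075,0,0,0,0,-0.4],[-0.03,-0.0225,0,0,0,0,-0.4],[-0.05,-0.037,0.03,0,0,0,-0.4],[-0.06,-0.04,0.09,0,0,0,-0.4],[-0.06,-0.04,0.12,0,0,0,-0.4]]])

```text
clock: 11.3
position: [455.0, 332.4, 139.4]
orientation: [0.004, -0.315, 0.949, 0.001]
force: [1.3, -0.3, -0.3]
width: 65.6
finger_force: 0.0
```

Run:
```python
from h import *
s=arm.capture('scene');c=arm.capture('top')
f=np.vstack([cv2.resize(s['pixels'][185:260,235:360],None,fx=5,fy=4,interpolation=2)[:300],cv2.resize(c['pixels'][145:220,130:255],None,fx=5,fy=4,interpolation=2)])
cv2.imwrite('pics/p6.png',cv2.cvtColor(f,4))
print(arm.read_state()['force'])
```

```text
[0.7715034  0.28734566 0.18540814]
```

View pics/p6.png

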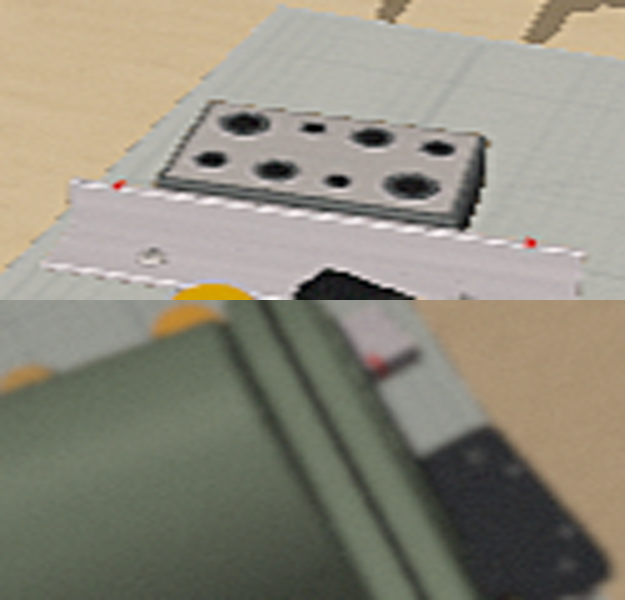

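The scene view shows the block at the fence between the red marks. The front edge runs (158,180)–(465,226) in the crop and the marks are at (118,185) and (531,242). The arm hides the top view, so I move it aside to check that the block is flush.

jog_arm(increments=[[[-0.03,0.025,0.02,0,0,-8,-0.4],[-0.07,0.055,0.04,0,0,-16,-0.4],[-0.11,0.085,0.06,0,0,-24,-0.4],[-0.14,0.115,0.06,0,0,-32,-0.4],[-0.17,0.145,0.06,0,0,-40,-0.4],[-0.2,0.175,0.06,0,0,-48,-0.4],[-0.225,0.205,0.06,0,0,-55,-0.4],[-0.245,0.205,0.06,0,0,-55,-0.4]]])

```text
clock: 12.4
position: [206.9, 537.4, 193.8]
orientation: [-0.0, 0.157, 0.988, -0.0]
force: [0.4, -0.3, 0.8]
width: 65.5
finger_force: 0.0
```

```bash
cat > m.py <<'E'
from h import *
c=arm.capture('top')
im=cv2.resize(c['pixels'][140:260,120:280],None,fx=5,fy=5,interpolation=2); cv2.imwrite('pics/p7.png',cv2.cvtColor(im,4))
g=cv2.GaussianBlur(cv2.resize(c['pixels'],None,fx=4,fy=4,interpolation=2),(0,0),2).astype(int)
m=((g[...,0]-g[...,1]>3)&(g[...,0]>125)&(g[...,2]>120)).astype(np.uint8); M=np.zeros_like(m); M[150*4:250*4,130*4:230*4]=1
for k in cv2.findContours(m*M,0,2)[0]:
    if cv2.contourArea(k)>3000:
        h=cv2.convexHull(k); a=cv2.approxPolyDP(h,25,True).reshape(-1,2)/4; Q=ray(c,a,36.3); print(cv2.contourArea(h)/16,a.tolist(),Q[:,:2].round(1).tolist())
        if len(a)==4: rep(Q); rep(np.roll(Q,1,0))
E
python3 m.py
```

```text
944.40625 [[209.25, 183.75], [178.25, 210.25], [163.25, 206.5], [166.0, 191.5], [180.75, 181.5]] [[576.8, 343.4], [519.1, 403.3], [525.9, 434.6], [557.4, 431.6], [579.6, 402.8]]
1251.4375 [[213.5, 155.5], [131.75, 208.5], [131.25, 192.75], [198.5, 150.0]] [[638.0, 338.2], [519.5, 498.8], [552.3, 503.1], [649.0, 370.6]]
 centre [589.7 427.7] L 181.8 W 28.6 ang 126.3 dist to face -13.3 t off -0.3
 centre [589.7 427.7] L 28.6 W 181.8 ang -140.1 dist to face -13.3 t off -0.3
```

View pics/p7.png

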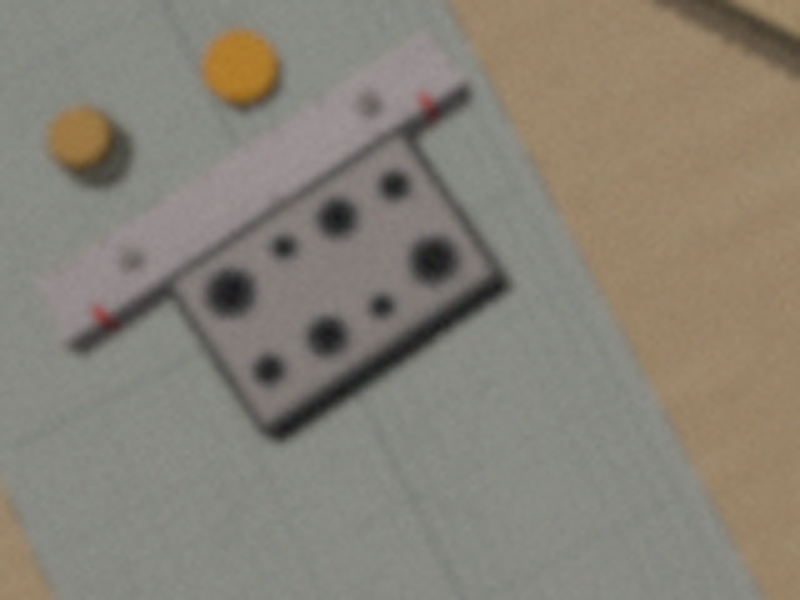

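The top view shows the block against the fence between the marks, with roughly 11 mm and 29 mm to spare. Nothing else has moved. I check how parallel the seam is.

Run:
```python
from h import *
c=arm.capture('top'); g=cv2.GaussianBlur(c['pixels'][...,0],(0,0),.6).astype(np.float32)
# world-frame profiles along n on z=36.3 plane; several t positions
def prof(t0,t1,z,a,b):
    T=np.linspace(t0,t1,25); S=np.arange(a,b,.25); out=0
    for t in T:
        P=np.c_[S[:,None]*n_+(t+9.4)*t_,np.full(len(S),z)]; q=proj(c,P).astype(np.float32); out=out+cv2.remap(g,q[:,:1],q[:,1:],cv2.INTER_CUBIC).ravel()
    return S,out/len(T)
for t in range(-44,66,12):
    S,p=prof(t-4,t+4,36.3,702,728); i=p.argmin(); d=np.gradient(p); S2,p2=prof(t-4,t+4,36.3,615,655); d2=np.gradient(p2)
    w=np.clip(p.max()-20-p,0,None)
    print(t,'seam',S[i],round(p[i]),'edges',S[:i+1][d[:i+1].argmin()],S[i:][d[i:].argmax()],'far edge',S2[d2.argmax()])
print('fence beyond block:')
for t in(-85,-70,86,92):
    S,p=prof(t-3,t+3,32.3,702,728); d=np.gradient(p); print(t,S[p.argmin()],S[d.argmax()])
```

```text
-44 seam 712.0 103 edges 709.75 715.0 far edge 638.25
-32 seam 702.0 79 edges 702.0 702.5 far edge 638.25
-20 seam 712.25 104 edges 709.75 715.5 far edge 638.25
-8 seam 712.25 104 edges 710.0 715.5 far edge 638.0
4 seam 712.5 104 edges 710.0 716.0 far edge 637.25
16 seam 712.25 106 edges 710.0 714.75 far edge 638.5
28 seam 702.0 102 edges 702.0 715.25 far edge 638.0
40 seam 712.25 103 edges 709.75 715.0 far edge 637.25
52 seam 712.25 103 edges 709.75 715.0 far edge 638.25
64 seam 710.75 86 edges 708.25 714.5 far edge 639.25
fence beyond block:
-85 710.75 715.5
-70 711.0 715.25
86 711.0 714.75
92 711.0 715.5
```

```bash
python3 -c "
from cell import arm
print(arm.sign_off())"
```

```text
the job is handed in; nothing more can be done
None
```

The job is handed in at about 12.5 s: the block's long side is flat against the fence (uniform seam in the top view), it sits between the red marks with roughly 11 mm and 29 mm to spare, it has been let go, and I saw nothing else move.

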